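# Tidy the watercolour table

### The job

Tidy up after the painting class: stand the two paint jars upright in the partitioned box, one in each bay, lay the brush flat in the long tray, and lay the eraser and the pencil sharpener side by side flat in the round dish. Set the glass jars down rather than dropping them, and leave the glass rinse cup standing where it is.

Things in the scene. Friction and masses are not known exactly. Their poses are not given: they have to be found in the camera images.
- tall_jar: the taller, slimmer of two closed round paint jars: amber glass with a black plastic lid, straight-sided, 40 mm in diameter (the lid, the top 14 mm, is as wide), 55 mm tall, about 90 g, standing upright. Origin: centre of its underside; z up along its axis.
- squat_jar: the lower, wider closed paint jar, same amber glass and black lid: straight-sided, 52 mm in diameter, lid (top 14 mm) as wide, 38 mm tall, about 80 g, standing upright. Origin: centre of its underside; z up along its axis.
- brush: short flat wash brush lying flat, 140 mm long overall along its x, 12 mm thick: wooden handle towards -x (14 mm wide where it crosses the origin, 18 mm at the butt), then from x = +20 to +42 mm a steel ferrule 34 mm wide, then stiff dark bristles 31 mm wide out to x = +70 mm. About 40 g, balanced within 5 mm of the origin. Origin: middle of its length, on its underside; z up.
- eraser: white block eraser with a brown card sleeve, lying flat: 50 mm long (x) by 22 mm wide (y) by 14 mm high, about 25 g. Origin: centre of its underside; z up.
- sharpener: small brass block pencil sharpener with a steel blade on top, lying flat: 25 mm long (x) by 16 mm wide (y) by 11 mm high, about 20 g. Origin: centre of its underside; z up.
- brush_tray: long shallow open wooden tray without partitions, fixed to the table: outside 90 mm (x) by 180 mm (y), walls 4 mm thick, rim 18 mm above the table; its inner floor is 4 mm above the table, 82 by 172 mm inside. Long side along its y. Origin: centre of its underside; z up.
- jar_box: wider wooden open box with one partition that makes two equal bays, fixed to the table: outside 122 mm (x) by 174 mm (y), walls and partition 4 mm thick, rim and partition 28 mm above the table, inner floor 4 mm above the table. The partition runs along x through the origin, so the bays lie at +y and -y: each is 114 mm (x) by 81 mm (y) inside, with its middle at y = +42 or -42 mm. Origin: centre of its underside; z up.
- dish: round shallow white ceramic dish, fixed to the table: 136 mm across the rim, flat inner floor 120 mm across and 4 mm above the table, rim 16 mm above the table. Origin: centre of its underside; z up; its yaw means nothing.
- rinse_cup: empty open glass rinse cup, a bystander standing somewhere among the things to be sorted: 60 mm across the rim, 60 mm tall, 150 g. Origin: centre of its underside; z up.
There are look-alikes about, which are no part of the job. There is more than one size of the eraser; the one meant has the size given above.

How it is judged:
By the outcome, as a careful person would: the job done as asked, in the order asked, and still so for the second after the job is handed in, with the robot touching nothing.
It also fails if it takes over 141 s, if anything falls off the work surface, if the arm or the gripper's body presses on something with over 40 N, if the wrist force passes 120 N, or if a joint passes its speed limit or range.

### The arm

A 6-joint arm with a two-finger parallel gripper is mounted at the origin on the work surface. World frame = base frame: x ahead of the robot, y to its left, z up, the work surface at z = 0. Lengths are in m, angles in rad, forces in N, time in s.
With the tool pointing down it reaches from about 0.4 to 0.825 m from the base axis. Payload 7 kg.
Tool frame: the origin (TCP) lies midway between the tips of the shut fingers; the grasp point (between the pads) lies 19 mm behind it; x points along the fingers, y is the direction in which the jaws open and shut, and the axes are right-handed (so a half turn about x gives the same grasp; the last joint's range is limited). The gripper opens to 85 mm and grips with 20 to 120 N. Pads are 22 mm wide; open, the fingers measure 114 mm over their backs; the gripper's body (76 mm by 85 mm) begins 54 mm behind the grasp point. The pads swing forward as they close: fully open they stand 13 mm farther back than shut.
Start: joints at [-0.944, 0.359, 0.012, 0, -1.224, -0.288], TCP at [0.224, -0.637, 0.231] pointing down, gripper open.
Joint ranges: [-3.07, 3.07], [-1.43, 2.12], [-1.02, 1.25], [-3.03, 1.67], [-3.05, -0], [-3.03, 3.03]. Speed limits (rad/s): [2.39, 2.39, 3.01, 3.14, 3.14, 3.14].

### API

Orientations are given as a rotation vector (axis times angle).
In Python, from plant import ctrl gives the robot as it stands. The module is installed in compiled form; this text tells all that it offers.
- The arm moves only by the tool step_arm, never from a script. Its argument "moves" is a list of rows, each an object of numbers: "fingers": the opening in per cent of the stroke, from 0 (shut) to 100 (fully open); "dx", "dy", "dz": the shift along the world's x, y, z in m; "rx", "ry", "rz": the turn, a rotation vector about the world's x, y, z in degrees. A call has 1 to 5 rows; each row shifts and turns the commanded pose from where the row before left it; what a row does not reach is not made up. A row lasts 1/8 s, in which the tool goes at most 62.5 mm and 10.7 degrees, less where a joint would pass 70% of its speed; a pose out of reach is approached as far as the arm can. A call is refused whole if a number of a shift passes 0.0625 or a number of a turn 10.7, either way. A call with a gripper value outside its range is refused whole. The fingers move at their own pace and stop on an object; the grip force is fixed at half the most. Time passes only in rows, so rows that do not move let the fingers close. It gives the time, the measured TCP pose, the force and the opening at its end, in the units of the state.
- ctrl.read_state(): the state, without advancing time (a new reading comes with each control period).
- ctrl.read_camera(name): name is "scene" or "top"; returns a dict with "image" (400x640x3 uint8, red, green, blue), "z_map" (400x640 float32, m along the optical axis (not along the pixel's ray), 0 where there is no reading), "fx", "fy", "cx", "cy" (pixels), "distortion" ([k1, k2, p1, p2, k3] as OpenCV has them; the pictures are not rectified), "R" (3x3) and "t" (3): a world point X has camera coordinates R X + t. Camera axes: x right, y down, z forward; pixel columns grow to the right and rows downward; lengths in m; the calibration is good to about 2 mm. A picture is of the moment at which its call begins.
- ctrl.close_job(): hands the job in, once; it reports no verdict.
Trained networks look in the newest picture that a camera, given by its name, has taken for a name from the list of things; names that differ only in an ending like _2 or _b are one class to them, and where a whole thing is asked for, a point or a joint stands for the part that bears it (a point fixed in the world has none). Each returns a list of dicts, best first, with "conf" (0 to 1); they miss things now and then, are a little off and sometimes report something else, mostly with a low value. They report only what shows in the picture. A call takes as long as a camera call. They do not tell look-alikes from the thing itself.
- ctrl.trace(camera, label): "pixels" (400x640 bool, what is visible of it) and "extent" ([left, top, right, bottom] in pixels, round what is visible of it).
- ctrl.tip_of(camera, label): "centre" ([column, row] in pixels: a listed point, or the origin of a listed thing).
The state is a dict: "time": time; "joint_pos": joint angles; "qd": joint speeds; "tau": joint torques, N m; "tcp_pos": TCP position; "eef_rot": TCP orientation; "force": force on the tool from outside, world axes, zero at the start; "ft_torque": the same for the moment, N m; "width": finger opening in m.
Only numpy, scipy, OpenCV 4.12 (cv2) and the standard library are available. Lean on these libraries where they do the work, as an engineer would, in place of code of your own. Each camera call takes 0.05 s, during which the arm holds its last target. There are 200 camera calls.

## Working session

There is one attempt and no reset: what is moved stays moved. The work goes in short steps, Python scripts to look and compute and a tool call to move; the robot and the scene stay as the last step left them, time stands still between calls to the robot, and variables do not carry over. Pictures are saved under pics/ and viewed, about 12 in all and at most 16, crops included, and the job is handed in when it is done.

Besides the shell and the picture viewer there is one more tool, called after "Call:" as name(argument=value, ...), one argument or row to a line, values as JSON. step_arm: Moves the arm, as the interface text tells. Its arguments: {"type":"object","properties":{"moves":{"type":"array","items":{"type":"object","properties":{"fingers":{"type":"number"},"dx":{"type":"number"},"dy":{"type":"number"},"dz":{"type":"number"},"rx":{"type":"number"},"ry":{"type":"number"},"rz":{"type":"number"}}}}},"required":["moves"]}

```bash
mkdir -p pics
cat > h.py <<'E'
import numpy as np, cv2
from plant import ctrl
def cam(n):
    c=ctrl.read_camera(n); c['K']=np.array([[c['fx'],0,c['cx']],[0,c['fy'],c['cy']],[0,0,1.]]); c['d']=np.array(c['distortion'],float)
    c['R']=np.array(c['R']);c['t']=np.array(c['t']);return c
def cloud(c):
    h,w=c['z_map'].shape
    u,v=np.meshgrid(np.arange(w),np.arange(h))
    p=cv2.undistortPoints(np.stack([u,v],-1).reshape(-1,1,2).astype(np.float64),c['K'],c['d']).reshape(h,w,2)
    z=c['z_map'][...,None].astype(float)
    P=np.concatenate([p*z,z],-1)
    W=(P-c['t'])@c['R']
    W[c['z_map']==0]=np.nan
    return W
def save(c,n): cv2.imwrite('pics/'+n,c['image'][...,::-1])
E
python3 - <<'E'
from h import *
for n in ['scene','top']:
    c=cam(n); save(c,n+'0.png'); W=cloud(c)
    print(n,c['R'].round(2).tolist(),c['t'])
    for l in "tall_jar squat_jar brush eraser sharpener brush_tray jar_box dish rinse_cup".split():
        for r in ctrl.trace(n,l):
            m=r['pixels']; P=W[m]; P=P[~np.isnan(P[:,0])]
            if len(P)<5: print(l,'few');continue
            zt=np.percentile(P[:,2],90); T=P[P[:,2]>zt-.006]
            rect=cv2.minAreaRect((T[:,:2]*1000).astype(np.float32))
            print(l,round(r['conf'],2),np.round(r['extent']).tolist(),'ztop %.3f'%zt,np.round(rect[0]),np.round(rect[1]),round(rect[2]),len(T))
print(ctrl.read_state())
E
```

```text
scene [[0.21, 0.98, -0.0], [0.74, -0.16, -0.65], [-0.64, 0.13, -0.76]] [-0.08109425 -0.33916354  1.47168217]
tall_jar 0.84 [422.0, 133.0, 436.0, 159.0] ztop 0.055 [352. 308.] [33. 46.] 66 135
squat_jar 0.86 [179.0, 175.0, 203.0, 205.0] ztop 0.038 [ 353. -304.] [52. 48.] 20 270
squat_jar 0.65 [382.0, 175.0, 391.0, 183.0] ztop 0.012 [418. 174.] [17. 26.] 87 56
brush 0.66 [280.0, 180.0, 299.0, 224.0] ztop 0.012 [440. -66.] [ 33. 140.] 73 397
eraser 0.76 [327.0, 156.0, 356.0, 173.0] ztop 0.020 [349.  73.] [66. 35.] 66 239
sharpener 0.59 [379.0, 175.0, 389.0, 184.0] ztop 0.012 [416. 174.] [17. 30.] 87 58
brush_tray 0.92 [432.0, 197.0, 522.0, 241.0] ztop 0.016 [581. 344.] [183.  94.] 86 608
brush_tray 0.49 [222.0, 177.0, 252.0, 208.0] ztop 0.058 [ 404. -188.] [62. 57.] 13 173
jar_box 0.97 [304.0, 243.0, 398.0, 313.0] ztop 0.025 [675.  10.] [125. 175.] 4 897
dish 0.72 [137.0, 241.0, 200.0, 296.0] ztop 0.013 [ 572. -364.] [134. 134.] 23 509
rinse_cup 0.57 [225.0, 179.0, 253.0, 212.0] ztop 0.058 [ 405. -187.] [61. 60.] 43 179
top [[-0.01, -1.0, 0.02], [-0.99, 0.01, -0.11], [0.11, -0.02, -0.99
[... 1054 characters left out ...]
, 218.0, 408.0, 242.0] ztop 0.061 [ 401. -187.] [55. 57.] 40 109
{'time': 1.0, 'joint_pos': array([-9.43886676e-01,  3.58591099e-01,  1.19067036e-02, -7.88937609e-06,
       -1.22411563e+00, -2.88082474e-01]), 'qd': array([-0.00027391, -0.00252007, -0.00057959, -0.00172172,  0.00030366,
        0.00053605]), 'tau': array([-2.92019258e-04, -5.82984602e+01,  2.93664819e+01,  6.94185689e+00,
       -6.88369200e-04, -3.51890804e-06]), 'tcp_pos': array([ 0.22432173, -0.63660816,  0.2313095 ]), 'eef_rot': array([-0.26587655,  1.55438908,  0.26588695]), 'force': array([-0.70078247, -0.27845755, -0.22397899]), 'ft_torque': array([-0.02710294, -0.05662882,  0.04156422]), 'width': 0.08530118557800392}
```

Run:
```python
import cv2
a=cv2.imread('pics/top0.png')[90:310,130:500]; cv2.imwrite('pics/top0c.png',cv2.resize(a,None,fx=2.15,fy=2.15,interpolation=cv2.INTER_CUBIC))
a=cv2.imread('pics/scene0.png')[110:330,120:530]; cv2.imwrite('pics/scene0c.png',cv2.resize(a,None,fx=1.95,fy=1.95,interpolation=cv2.INTER_CUBIC))
```

```text
(no output)
```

View pics/top0c.png

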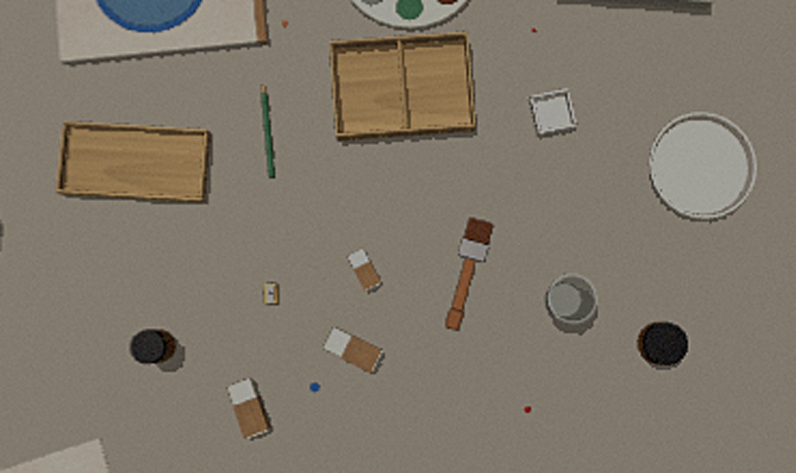

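View pics/scene0c.png

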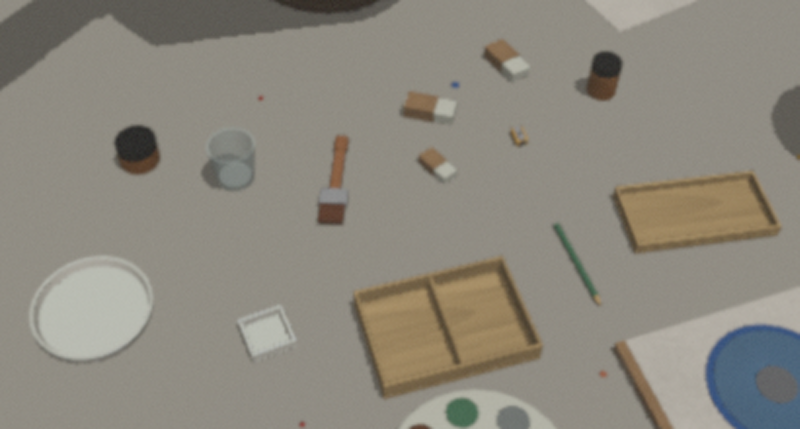

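The scene image and the top image agree. The eraser that measures 49x21 mm (crop pixel ~(365,270) in top) is the one meant; the two 66 mm ones are look-alikes. The jars, brush, cup, box, tray and dish are all identified. Next I work out the gripper yaw.

```bash
cat >> h.py <<'E'
def st():
    s=ctrl.read_state(); R=cv2.Rodrigues(np.array(s['eef_rot'],float))[0]
    print('t%.2f'%s['time'],'tcp',np.round(np.array(s['tcp_pos'])*1000,1),'appr',R[:,0].round(3),'jaw deg %.1f'%np.degrees(np.arctan2(R[1,1],R[0,1])),'w %.1f'%(s['width']*1000),'F',np.round(s['force'],1),'q',np.round(s['joint_pos'],2))
E
python3 -c "
from h import *
st()"
```

```text
t1.00 tcp [ 224.3 -636.6  231.3] appr [ 0.  0. -1.] jaw deg 109.4 w 85.3 F [-0.7 -0.3 -0.2] q [-0.94  0.36  0.01 -0.   -1.22 -0.29]
```

Call:
step_arm(
  moves=[
    {"dx":0.04,"dy":0.048,"rz":10.6},
    {"dx":0.04,"dy":0.048,"rz":10.6},
    {"dx":0.04,"dy":0.048,"rz":10.6},
    {"dx":0.04,"dy":0.048,"rz":10.6},
    {"dx":0.04,"dy":0.048,"rz":10.6},
  ],
)

```text
validation failed for argument at $.mo...
```

Call:
step_arm(
  moves=[
    {"dx":0.04,"dy":0.048,"rz":10.6},
    {"dx":0.036,"dy":0.05,"rz":10.6},
    {"dy":0.05},
    {"dy":0.05},
    {"dy":0.05},
  ],
)

```text
validation failed for argument at $.mo...
```

Call:
step_arm(
  moves=[
    {"dy":0.05},
    {"dy":0.05},
    {"dy":0.05},
    {"dy":0.05},
    {"dy":0.05},
  ],
)

```text
validation failed for argument at $.mo...
```

Call:
step_arm(
  moves=[
    {"dy":0.05},
    {"dy":0.05},
    {"dx":-0.05,"dy":0.036},
    {"dx":-0.05,"dy":0.036,"dz":-0.03},
    {"dx":-0.05,"dy":0.036,"dz":-0.03},
  ],
)

```text
validation failed for argument at $.mo...
```

```bash
python3 -c "
from h import *
st()"
```

```text
t1.00 tcp [ 224.3 -636.6  231.3] appr [ 0.  0. -1.] jaw deg 109.4 w 85.3 F [-0.7 -0.3 -0.2] q [-0.94  0.36  0.01 -0.   -1.22 -0.29]
```

Call:
step_arm(
  moves=[
    {"dx":0.04,"dy":0.048,"dz":0,"rx":0,"ry":0,"rz":10.6,"fingers":100},
    {"dx":0.04,"dy":0.048,"dz":0,"rx":0,"ry":0,"rz":10.6,"fingers":100},
    {"dx":0.04,"dy":0.048,"dz":0,"rx":0,"ry":0,"rz":10.6,"fingers":100},
    {"dx":0.04,"dy":0.048,"dz":0,"rx":0,"ry":0,"rz":10.6,"fingers":100},
    {"dx":0.04,"dy":0.048,"dz":0,"rx":0,"ry":0,"rz":10.6,"fingers":100},
  ],
)

```text
time: 1.62
tcp_pos: [0.4254, -0.395, 0.2317]
eef_rot: [-0.985, 1.336, 0.984]
force: [1.1, -0.0, -0.4]
width: 0.0849
```

Call:
step_arm(
  moves=[
    {"dx":0.04,"dy":0.048,"dz":0,"rx":0,"ry":0,"rz":10.6,"fingers":100},
    {"dx":0.036,"dy":0.05,"dz":0,"rx":0,"ry":0,"rz":10.6,"fingers":100},
    {"dx":0,"dy":0.05,"dz":0,"rx":0,"ry":0,"rz":0,"fingers":100},
    {"dx":0,"dy":0.05,"dz":0,"rx":0,"ry":0,"rz":0,"fingers":100},
    {"dx":0,"dy":0.05,"dz":0,"rx":0,"ry":0,"rz":0,"fingers":100},
  ],
)

```text
time: 2.25
tcp_pos: [0.5003, -0.147, 0.2314]
eef_rot: [-1.256, 1.178, 1.255]
force: [-0.2, 0.2, 0.9]
width: 0.0852
```

Call:
step_arm(
  moves=[
    {"dx":0,"dy":0.05,"dz":0,"rx":0,"ry":0,"rz":0,"fingers":100},
    {"dx":0,"dy":0.05,"dz":0,"rx":0,"ry":0,"rz":0,"fingers":100},
    {"dx":0,"dy":0.05,"dz":0,"rx":0,"ry":0,"rz":0,"fingers":100},
    {"dx":0,"dy":0.05,"dz":0,"rx":0,"ry":0,"rz":0,"fingers":100},
    {"dx":0,"dy":0.05,"dz":0,"rx":0,"ry":0,"rz":0,"fingers":100},
  ],
)

```text
time: 2.88
tcp_pos: [0.5001, 0.1031, 0.2317]
eef_rot: [-1.256, 1.178, 1.255]
force: [0.1, -0.0, 0.6]
width: 0.0852
```

Call:
step_arm(
  moves=[
    {"dx":0,"dy":0.05,"dz":0,"rx":0,"ry":0,"rz":0,"fingers":100},
    {"dx":0,"dy":0.05,"dz":0,"rx":0,"ry":0,"rz":0,"fingers":100},
    {"dx":-0.05,"dy":0.036,"dz":-0.02,"rx":0,"ry":0,"rz":0,"fingers":100},
    {"dx":-0.05,"dy":0.036,"dz":-0.03,"rx":0,"ry":0,"rz":0,"fingers":100},
    {"dx":-0.05,"dy":0.036,"dz":-0.03,"rx":0,"ry":0,"rz":0,"fingers":100},
  ],
)

```text
time: 3.5
tcp_pos: [0.3595, 0.3028, 0.1569]
eef_rot: [-1.255, 1.177, 1.255]
force: [-0.4, 0.5, -0.4]
width: 0.0858
```

```bash
python3 -c "
from h import *
st()"
```

```text
t3.50 tcp [359.5 302.8 156.9] appr [ 0.001  0.001 -1.   ] jaw deg -176.4 w 85.8 F [-0.4  0.5 -0.4] q [ 1.12  0.08 -0.53  0.   -0.95 -1.06]
```

Call:
step_arm(
  moves=[
    {"dx":0.001,"dy":-0.002,"dz":-0.04,"rx":0,"ry":0,"rz":0,"fingers":100},
    {"dx":0,"dy":0,"dz":-0.04,"rx":0,"ry":0,"rz":0,"fingers":100},
    {"dx":0,"dy":0,"dz":-0.04,"rx":0,"ry":0,"rz":0,"fingers":100},
    {"dx":0,"dy":0,"dz":-0.019,"rx":0,"ry":0,"rz":0,"fingers":100},
    {"dx":0,"dy":0,"dz":0,"rx":0,"ry":0,"rz":0,"fingers":100},
  ],
)

```text
time: 4.12
tcp_pos: [0.3614, 0.299, 0.0172]
eef_rot: [-1.257, 1.182, 1.255]
force: [-0.0, 0.4, 0.9]
width: 0.0853
```

Call:
step_arm(
  moves=[
    {"dx":0,"dy":0,"dz":0,"rx":0,"ry":0,"rz":0,"fingers":60},
    {"dx":0,"dy":0,"dz":0,"rx":0,"ry":0,"rz":0,"fingers":50},
    {"dx":0,"dy":0,"dz":0,"rx":0,"ry":0,"rz":0,"fingers":30},
    {"dx":0,"dy":0,"dz":0,"rx":0,"ry":0,"rz":0,"fingers":20},
    {"dx":0,"dy":0,"dz":0,"rx":0,"ry":0,"rz":0,"fingers":20},
  ],
)

```text
time: 4.75
tcp_pos: [0.3622, 0.3004, 0.0195]
eef_rot: [-1.255, 1.177, 1.256]
force: [-1.1, -0.8, 7.8]
width: 0.0386
```

Call:
step_arm(
  moves=[
    {"dx":0,"dy":0,"dz":0,"rx":0,"ry":0,"rz":0,"fingers":20},
    {"dx":0,"dy":0,"dz":0,"rx":0,"ry":0,"rz":0,"fingers":20},
    {"dx":0,"dy":0,"dz":0.01,"rx":0,"ry":0,"rz":0,"fingers":20},
    {"dx":0,"dy":0,"dz":0.02,"rx":0,"ry":0,"rz":0,"fingers":20},
    {"dx":0,"dy":0,"dz":0,"rx":0,"ry":0,"rz":0,"fingers":20},
  ],
)

```text
time: 5.38
tcp_pos: [0.3625, 0.3009, 0.0501]
eef_rot: [-1.254, 1.175, 1.256]
force: [-0.2, 1.4, -0.9]
width: 0.039
```

```bash
python3 -c "
from h import *
st()
c=cam('scene');W=cloud(c)
im=c['image'][100:300,300:560];cv2.imwrite('pics/g1.png',cv2.resize(im,None,fx=2,fy=2)[...,::-1])
for r in ctrl.trace('scene','tall_jar'): print(r['conf'],r['extent'],np.nanpercentile(W[r['pixels']][:,2],[5,95]))
"
```

```text
t5.38 tcp [362.5 300.9  50.1] appr [ 0.002  0.003 -1.   ] jaw deg -176.4 w 39.0 F [-0.2  1.4 -0.9] q [ 1.11  0.23 -0.66  0.   -0.67 -1.05]
0.46 [425.7, 129.2, 437.1, 155.5] [0.03260837 0.08590072]
```

View pics/g1.png

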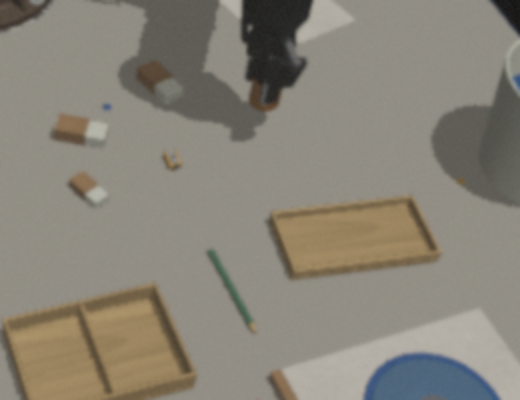

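```bash
python3 -c "
from h import *
for n in ['scene','top']:
  c=cam(n);W=cloud(c)
  for r in ctrl.trace(n,'tall_jar')[:1]:
    P=W[r['pixels']];P=P[~np.isnan(P[:,0])]
    print(n,r['conf'],r['extent'],len(P))
    for z in np.arange(.02,.12,.01):
      Q=P[(P[:,2]>=z)&(P[:,2]<z+.01)]
      if len(Q)>3: print(round(z,2),len(Q),(Q[:,:2].min(0)*1000).round(),(Q[:,:2].max(0)*1000).round())
st()
"
```

```text
scene 0.64 [425.9, 130.6, 434.5, 155.4] 145
0.03 37 [358. 290.] [387. 315.]
0.04 18 [340. 290.] [384. 313.]
0.05 21 [356. 289.] [389. 294.]
0.06 16 [341. 289.] [376. 298.]
0.07 18 [354. 288.] [379. 294.]
0.08 33 [347. 289.] [386. 303.]
top 0.19 [431.8, 144.6, 481.3, 189.2] 1852
0.02 5 [ 511. -395.] [ 631. -305.]
t5.67 tcp [361.7 299.4  47.8] appr [-0.    -0.001 -1.   ] jaw deg -176.4 w 38.5 F [-0.2  0.8 -1.1] q [ 1.11  0.24 -0.66 -0.   -0.67 -1.05]
```

The jar is gripped and lifted, seen under the finger at about (265,95) in the crop. The arm stopped about 9 mm short, so the jar sits roughly 7 mm off the pad centre. I'll check the TCP before each descent from now on.

Call:
step_arm(
  moves=[
    {"dx":0,"dy":0,"dz":0.035,"rx":0,"ry":0,"rz":0,"fingers":20},
    {"dx":0.02,"dy":-0.015,"dz":0.035,"rx":0,"ry":0,"rz":0,"fingers":20},
    {"dx":0.038,"dy":-0.032,"dz":0.01,"rx":0,"ry":0,"rz":0,"fingers":20},
    {"dx":0.038,"dy":-0.032,"dz":0,"rx":0,"ry":0,"rz":0,"fingers":20},
    {"dx":0.038,"dy":-0.032,"dz":0,"rx":0,"ry":0,"rz":0,"fingers":20},
  ],
)

```text
time: 6.3
tcp_pos: [0.4968, 0.1877, 0.1281]
eef_rot: [-1.256, 1.179, 1.256]
force: [-0.1, 1.6, -1.2]
width: 0.0388
```

Call:
step_arm(
  moves=[
    {"dx":0.038,"dy":-0.032,"dz":0,"rx":0,"ry":0,"rz":0,"fingers":20},
    {"dx":0.038,"dy":-0.032,"dz":0,"rx":0,"ry":0,"rz":0,"fingers":20},
    {"dx":0.038,"dy":-0.032,"dz":0,"rx":0,"ry":0,"rz":0,"fingers":20},
    {"dx":0.038,"dy":-0.032,"dz":0,"rx":0,"ry":0,"rz":0,"fingers":20},
    {"dx":0.02,"dy":-0.015,"dz":0,"rx":0,"ry":0,"rz":0,"fingers":20},
  ],
)

```text
time: 6.92
tcp_pos: [0.669, 0.0437, 0.1268]
eef_rot: [-1.254, 1.181, 1.255]
force: [-0.6, 0.1, -1.0]
width: 0.0387
```

Call:
step_arm(
  moves=[
    {"dx":0,"dy":0,"dz":0,"rx":0,"ry":0,"rz":0,"fingers":20},
  ],
)

```text
time: 7.05
tcp_pos: [0.6684, 0.0442, 0.1266]
eef_rot: [-1.253, 1.182, 1.255]
force: [0.1, 0.7, -1.8]
width: 0.0386
```

```bash
python3 -c "
from h import *
st()
for n in ['scene','top']:
  c=cam(n);W=cloud(c);save(c,n+'1.png')
  for r in ctrl.trace(n,'tall_jar')[:2]:
    P=W[r['pixels']];P=P[~np.isnan(P[:,0])]
    print(n,r['conf'],r['extent'],len(P),np.percentile(P,[3,97],axis=0).round(3).tolist())
im=cv2.imread('pics/scene1.png')[120:330,240:440];cv2.imwrite('pics/g2.png',cv2.resize(im,None,fx=2.5,fy=2.5))
"
```

```text
t7.05 tcp [668.4  44.2 126.6] appr [-0.002 -0.001 -1.   ] jaw deg -176.5 w 38.6 F [ 0.1  0.7 -1.8] q [ 0.36  0.43 -0.13  0.   -1.01 -0.3 ]
scene 0.73 [365.2, 223.5, 378.5, 252.0] 153 [[0.661, 0.034, 0.106], [0.693, 0.067, 0.175]]
top 0.45 [288.5, 112.2, 294.9, 127.8] 50 [[0.646, 0.061, 0.12], [0.663, 0.074, 0.164]]
```

View pics/g2.png

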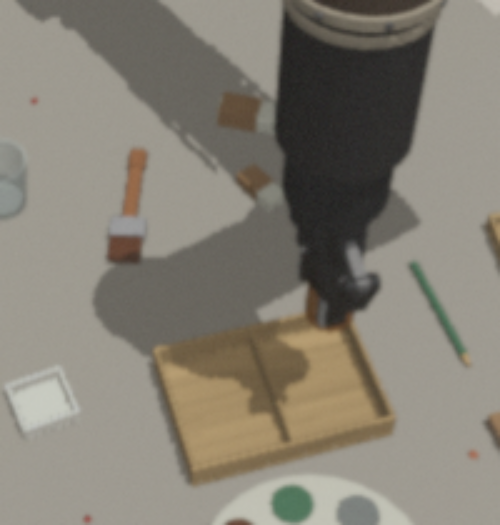

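The jar shows under the finger at about (315,305) in the crop, over the +y bay. Lowering in stages.

Call:
step_arm(
  moves=[
    {"dx":0,"dy":0,"dz":-0.03,"rx":0,"ry":0,"rz":0,"fingers":20},
    {"dx":0,"dy":0,"dz":-0.03,"rx":0,"ry":0,"rz":0,"fingers":20},
    {"dx":0,"dy":0,"dz":-0.02,"rx":0,"ry":0,"rz":0,"fingers":20},
    {"dx":0,"dy":0,"dz":-0.013,"rx":0,"ry":0,"rz":0,"fingers":20},
    {"dx":0,"dy":0,"dz":0,"rx":0,"ry":0,"rz":0,"fingers":20},
  ],
)

```text
time: 7.88
tcp_pos: [0.6672, 0.0462, 0.0347]
eef_rot: [-1.256, 1.18, 1.257]
force: [-1.0, -0.1, -0.7]
width: 0.0387
```

Call:
step_arm(
  moves=[
    {"dx":0,"dy":0,"dz":-0.003,"rx":0,"ry":0,"rz":0,"fingers":20},
    {"dx":0,"dy":0,"dz":-0.003,"rx":0,"ry":0,"rz":0,"fingers":20},
    {"dx":0,"dy":0,"dz":-0.002,"rx":0,"ry":0,"rz":0,"fingers":20},
    {"dx":0,"dy":0,"dz":0,"rx":0,"ry":0,"rz":0,"fingers":20},
  ],
)

```text
time: 8.38
tcp_pos: [0.6679, 0.0457, 0.0273]
eef_rot: [-1.255, 1.179, 1.255]
force: [-0.0, -0.4, -0.8]
width: 0.0388
```

Call:
step_arm(
  moves=[
    {"dx":0,"dy":0,"dz":-0.002,"rx":0,"ry":0,"rz":0,"fingers":20},
    {"dx":0,"dy":0,"dz":-0.001,"rx":0,"ry":0,"rz":0,"fingers":20},
    {"dx":0,"dy":0,"dz":-0.001,"rx":0,"ry":0,"rz":0,"fingers":20},
    {"dx":0,"dy":0,"dz":0,"rx":0,"ry":0,"rz":0,"fingers":20},
  ],
)

```text
time: 8.88
tcp_pos: [0.6679, 0.0458, 0.0236]
eef_rot: [-1.256, 1.179, 1.256]
force: [-1.5, -0.1, 2.1]
width: 0.0386
```

Call:
step_arm(
  moves=[
    {"dx":0,"dy":0,"dz":-0.001,"rx":0,"ry":0,"rz":0,"fingers":20},
    {"dx":0,"dy":0,"dz":0,"rx":0,"ry":0,"rz":0,"fingers":20},
  ],
)

```text
time: 9.12
tcp_pos: [0.6679, 0.0457, 0.0236]
eef_rot: [-1.256, 1.178, 1.255]
force: [-5.9, -0.9, 9.8]
width: 0.0384
```

Call:
step_arm(
  moves=[
    {"dx":0,"dy":0,"dz":0,"rx":0,"ry":0,"rz":0,"fingers":55},
    {"dx":0,"dy":0,"dz":0,"rx":0,"ry":0,"rz":0,"fingers":68},
    {"dx":0,"dy":0,"dz":0,"rx":0,"ry":0,"rz":0,"fingers":68},
    {"dx":0,"dy":0,"dz":0.01,"rx":0,"ry":0,"rz":0,"fingers":68},
    {"dx":0,"dy":0,"dz":0.03,"rx":0,"ry":0,"rz":0,"fingers":68},
  ],
)

```text
time: 9.75
tcp_pos: [0.6668, 0.0455, 0.0615]
eef_rot: [-1.255, 1.182, 1.257]
force: [0.2, -0.1, 0.3]
width: 0.0579
```

Call:
step_arm(
  moves=[
    {"dx":0,"dy":0,"dz":0.05,"rx":0,"ry":0,"rz":0,"fingers":100},
    {"dx":-0.04,"dy":-0.044,"dz":0.04,"rx":0,"ry":0,"rz":0,"fingers":100},
    {"dx":-0.04,"dy":-0.044,"dz":0,"rx":0,"ry":0,"rz":0,"fingers":100},
    {"dx":-0.04,"dy":-0.044,"dz":0,"rx":0,"ry":0,"rz":0,"fingers":100},
    {"dx":-0.04,"dy":-0.044,"dz":0,"rx":0,"ry":0,"rz":0,"fingers":100},
  ],
)

```text
time: 10.38
tcp_pos: [0.5118, -0.1257, 0.1481]
eef_rot: [-1.257, 1.177, 1.255]
force: [0.1, -0.4, 0.3]
width: 0.0856
```

Call:
step_arm(
  moves=[
    {"dx":-0.04,"dy":-0.044,"dz":0,"rx":0,"ry":0,"rz":0,"fingers":100},
    {"dx":-0.04,"dy":-0.044,"dz":0,"rx":0,"ry":0,"rz":0,"fingers":100},
    {"dx":-0.04,"dy":-0.044,"dz":0,"rx":0,"ry":0,"rz":0,"fingers":100},
    {"dx":-0.038,"dy":-0.041,"dz":0,"rx":0,"ry":0,"rz":0,"fingers":100},
    {"dx":0,"dy":0,"dz":0,"rx":0,"ry":0,"rz":0,"fingers":100},
  ],
)

```text
time: 11.0
tcp_pos: [0.3526, -0.2995, 0.1479]
eef_rot: [-1.253, 1.181, 1.252]
force: [1.7, -0.1, 0.3]
width: 0.0856
```

```bash
python3 -c "
from h import *
st()
for n in ['scene','top']:
  c=cam(n);W=cloud(c);save(c,n+'2.png')
  for l in ['tall_jar','squat_jar']:
   for r in ctrl.trace(n,l)[:1]:
    P=W[r['pixels']];P=P[~np.isnan(P[:,0])]
    print(n,l,r['conf'],r['extent'],len(P),np.percentile(P,[3,97],axis=0).round(3).tolist())
"
```

```text
t11.00 tcp [ 352.6 -299.5  147.9] appr [ 0.001 -0.    -1.   ] jaw deg -176.6 w 85.6 F [ 1.7 -0.1  0.3] q [-0.28  0.08 -0.56  0.   -0.93  0.34]
scene tall_jar 0.78 [361.9, 249.3, 377.2, 279.2] 469 [[0.654, 0.036, 0.009], [0.688, 0.07, 0.06]]
scene squat_jar 0.55 [182.0, 175.5, 199.4, 203.8] 417 [[0.332, -0.324, 0.004], [0.377, -0.281, 0.039]]
top tall_jar 0.79 [292.0, 119.2, 308.3, 139.1] 257 [[0.646, 0.037, 0.01], [0.684, 0.072, 0.062]]
```

Call:
step_arm(
  moves=[
    {"dx":-0.002,"dy":-0.003,"dz":-0.035,"rx":0,"ry":0,"rz":0,"fingers":100},
    {"dx":0,"dy":0,"dz":-0.035,"rx":0,"ry":0,"rz":0,"fingers":100},
    {"dx":0,"dy":0,"dz":-0.02,"rx":0,"ry":0,"rz":0,"fingers":100},
    {"dx":0,"dy":0,"dz":0,"rx":0,"ry":0,"rz":0,"fingers":100},
  ],
)

```text
time: 11.8
tcp_pos: [0.3526, -0.2996, 0.0559]
eef_rot: [-1.254, 1.18, 1.26]
force: [0.3, 0.2, -0.1]
width: 0.0856
```

Call:
step_arm(
  moves=[
    {"dx":0,"dy":-0.003,"dz":-0.025,"rx":0,"ry":0,"rz":0,"fingers":100},
    {"dx":0,"dy":0,"dz":-0.02,"rx":0,"ry":0,"rz":0,"fingers":100},
    {"dx":0,"dy":0,"dz":-0.005,"rx":0,"ry":0,"rz":0,"fingers":100},
    {"dx":0,"dy":0,"dz":0,"rx":0,"ry":0,"rz":0,"fingers":75},
  ],
)

```text
time: 12.3
tcp_pos: [0.3536, -0.3036, 0.0078]
eef_rot: [-1.256, 1.178, 1.256]
force: [0.3, 0.3, -0.5]
width: 0.0701
```

Call:
step_arm(
  moves=[
    {"dx":0,"dy":0,"dz":0,"rx":0,"ry":0,"rz":0,"fingers":60},
    {"dx":0,"dy":0,"dz":0,"rx":0,"ry":0,"rz":0,"fingers":45},
    {"dx":0,"dy":0,"dz":0,"rx":0,"ry":0,"rz":0,"fingers":35},
    {"dx":0,"dy":0,"dz":0,"rx":0,"ry":0,"rz":0,"fingers":35},
    {"dx":0,"dy":0,"dz":0,"rx":0,"ry":0,"rz":0,"fingers":35},
  ],
)

```text
time: 12.92
tcp_pos: [0.3536, -0.3038, 0.0085]
eef_rot: [-1.257, 1.178, 1.254]
force: [-1.0, 2.5, 8.7]
width: 0.0504
```

Call:
step_arm(
  moves=[
    {"dx":0,"dy":0,"dz":0.02,"rx":0,"ry":0,"rz":0,"fingers":35},
    {"dx":0,"dy":0,"dz":0.04,"rx":0,"ry":0,"rz":0,"fingers":35},
    {"dx":0,"dy":0,"dz":0.04,"rx":0,"ry":0,"rz":0,"fingers":35},
    {"dx":0.02,"dy":0.017,"dz":0.022,"rx":0,"ry":0,"rz":0,"fingers":35},
    {"dx":0.04,"dy":0.034,"dz":0,"rx":0,"ry":0,"rz":0,"fingers":35},
  ],
)

```text
time: 13.55
tcp_pos: [0.4142, -0.253, 0.1323]
eef_rot: [-1.257, 1.177, 1.249]
force: [1.2, -0.9, -1.6]
width: 0.0504
```

Call:
step_arm(
  moves=[
    {"dx":0.04,"dy":0.034,"dz":0,"rx":0,"ry":0,"rz":0,"fingers":35},
    {"dx":0.04,"dy":0.034,"dz":0,"rx":0,"ry":0,"rz":0,"fingers":35},
    {"dx":0.04,"dy":0.034,"dz":0,"rx":0,"ry":0,"rz":0,"fingers":35},
    {"dx":0.04,"dy":0.034,"dz":0,"rx":0,"ry":0,"rz":0,"fingers":35},
    {"dx":0.04,"dy":0.034,"dz":0,"rx":0,"ry":0,"rz":0,"fingers":35},
  ],
)

```text
time: 14.18
tcp_pos: [0.6142, -0.0812, 0.1301]
eef_rot: [-1.256, 1.178, 1.255]
force: [0.1, -0.1, -0.6]
width: 0.0505
```

Call:
step_arm(
  moves=[
    {"dx":0.04,"dy":0.034,"dz":0,"rx":0,"ry":0,"rz":0,"fingers":35},
    {"dx":0.022,"dy":0.017,"dz":0,"rx":0,"ry":0,"rz":0,"fingers":35},
    {"dx":0,"dy":0,"dz":0,"rx":0,"ry":0,"rz":0,"fingers":35},
  ],
)

```text
time: 14.55
tcp_pos: [0.6761, -0.0301, 0.1291]
eef_rot: [-1.257, 1.178, 1.257]
force: [-0.1, 0.8, -1.5]
width: 0.0502
```

```bash
python3 -c "
from h import *
st()
for n in ['scene','top']:
  c=cam(n);W=cloud(c);save(c,n+'3.png')
  for l in ['tall_jar','squat_jar']:
   for r in ctrl.trace(n,l)[:1]:
    P=W[r['pixels']];P=P[~np.isnan(P[:,0])]
    print(n,l,r['conf'],r['extent'],len(P),np.percentile(P,[3,97],axis=0).round(3).tolist())
"
```

```text
t14.55 tcp [676.1 -30.1 129.1] appr [ 0.  0. -1.] jaw deg -176.3 w 50.2 F [-0.1  0.8 -1.5] q [ 0.24  0.44 -0.11 -0.   -1.02 -0.18]
scene tall_jar 0.97 [361.0, 247.8, 375.9, 280.2] 481 [[0.654, 0.036, 0.008], [0.688, 0.071, 0.06]]
scene squat_jar 0.84 [319.3, 233.3, 333.0, 264.5] 271 [[0.663, -0.054, 0.124], [0.702, -0.038, 0.16]]
top tall_jar 0.81 [292.5, 119.6, 306.2, 139.0] 255 [[0.646, 0.037, 0.012], [0.681, 0.072, 0.062]]
top squat_jar 0.38 [322.4, 108.1, 331.2, 123.5] 74 [[0.65, -0.019, 0.126], [0.677, -0.007, 0.162]]
```

Call:
step_arm(
  moves=[
    {"dx":0,"dy":0,"dz":-0.035,"rx":0,"ry":0,"rz":0,"fingers":35},
    {"dx":0,"dy":0,"dz":-0.035,"rx":0,"ry":0,"rz":0,"fingers":35},
    {"dx":0,"dy":0,"dz":-0.025,"rx":0,"ry":0,"rz":0,"fingers":35},
    {"dx":0,"dy":0,"dz":-0.015,"rx":0,"ry":0,"rz":0,"fingers":35},
    {"dx":0,"dy":0,"dz":0,"rx":0,"ry":0,"rz":0,"fingers":35},
  ],
)

```text
time: 15.48
tcp_pos: [0.6744, -0.032, 0.0185]
eef_rot: [-1.255, 1.18, 1.256]
force: [-0.0, 1.1, -0.4]
width: 0.0505
```

Call:
step_arm(
  moves=[
    {"dx":0,"dy":0,"dz":-0.002,"rx":0,"ry":0,"rz":0,"fingers":35},
    {"dx":0,"dy":0,"dz":-0.001,"rx":0,"ry":0,"rz":0,"fingers":35},
    {"dx":0,"dy":0,"dz":-0.001,"rx":0,"ry":0,"rz":0,"fingers":35},
    {"dx":0,"dy":0,"dz":0,"rx":0,"ry":0,"rz":0,"fingers":35},
  ],
)

```text
time: 15.98
tcp_pos: [0.6751, -0.0315, 0.0155]
eef_rot: [-1.256, 1.178, 1.255]
force: [-0.1, 1.5, -0.7]
width: 0.0504
```

Call:
step_arm(
  moves=[
    {"dx":0,"dy":0,"dz":-0.001,"rx":0,"ry":0,"rz":0,"fingers":35},
    {"dx":0,"dy":0,"dz":-0.001,"rx":0,"ry":0,"rz":0,"fingers":35},
    {"dx":0,"dy":0,"dz":0,"rx":0,"ry":0,"rz":0,"fingers":35},
  ],
)

```text
time: 16.35
tcp_pos: [0.6749, -0.0316, 0.013]
eef_rot: [-1.255, 1.179, 1.256]
force: [0.0, 0.4, -1.2]
width: 0.0505
```

Call:
step_arm(
  moves=[
    {"dx":0,"dy":0,"dz":-0.001,"rx":0,"ry":0,"rz":0,"fingers":35},
    {"dx":0,"dy":0,"dz":0,"rx":0,"ry":0,"rz":0,"fingers":35},
  ],
)

```text
time: 16.6
tcp_pos: [0.675, -0.0316, 0.0126]
eef_rot: [-1.256, 1.179, 1.255]
force: [-1.6, 0.1, 3.8]
width: 0.0502
```

Call:
step_arm(
  moves=[
    {"dx":0,"dy":0,"dz":0,"rx":0,"ry":0,"rz":0,"fingers":65},
    {"dx":0,"dy":0,"dz":0,"rx":0,"ry":0,"rz":0,"fingers":75},
    {"dx":0,"dy":0,"dz":0,"rx":0,"ry":0,"rz":0,"fingers":75},
    {"dx":0,"dy":0,"dz":0.01,"rx":0,"ry":0,"rz":0,"fingers":75},
    {"dx":0,"dy":0,"dz":0.03,"rx":0,"ry":0,"rz":0,"fingers":75},
  ],
)

```text
time: 17.23
tcp_pos: [0.6738, -0.0318, 0.0514]
eef_rot: [-1.254, 1.182, 1.258]
force: [0.2, 0.8, 0.9]
width: 0.0645
```

Call:
step_arm(
  moves=[
    {"dx":0,"dy":0,"dz":0.06,"rx":0,"ry":0,"rz":0,"fingers":75},
    {"dx":-0.034,"dy":-0.005,"dz":0.03,"rx":0,"ry":0,"rz":9.8,"fingers":75},
    {"dx":-0.034,"dy":-0.005,"dz":0,"rx":0,"ry":0,"rz":9.8,"fingers":60},
    {"dx":-0.034,"dy":-0.005,"dz":0,"rx":0,"ry":0,"rz":9.8,"fingers":60},
    {"dx":-0.034,"dy":-0.005,"dz":0,"rx":0,"ry":0,"rz":9.8,"fingers":60},
  ],
)

```text
time: 17.85
tcp_pos: [0.5381, -0.0518, 0.1431]
eef_rot: [-1.739, 0.753, 1.737]
force: [0.5, -0.1, 0.2]
width: 0.0513
```

Call:
step_arm(
  moves=[
    {"dx":-0.034,"dy":-0.005,"dz":0,"rx":0,"ry":0,"rz":9.8,"fingers":60},
    {"dx":-0.034,"dy":-0.005,"dz":0,"rx":0,"ry":0,"rz":9.8,"fingers":60},
    {"dx":-0.034,"dy":-0.003,"dz":-0.02,"rx":0,"ry":0,"rz":9.8,"fingers":60},
    {"dx":0,"dy":0,"dz":-0.03,"rx":0,"ry":0,"rz":0,"fingers":60},
    {"dx":0,"dy":0,"dz":0,"rx":0,"ry":0,"rz":0,"fingers":60},
  ],
)

```text
time: 18.48
tcp_pos: [0.4358, -0.0649, 0.0917]
eef_rot: [-2.052, 0.323, 2.056]
force: [-0.1, -0.7, -0.4]
width: 0.0511
```

```bash
python3 -c "
from h import *
st()
for n in ['scene','top']:
  c=cam(n);W=cloud(c);save(c,n+'4.png')
  for l in ['tall_jar','squat_jar','brush','rinse_cup']:
   for r in ctrl.trace(n,l)[:1]:
    P=W[r['pixels']];P=P[~np.isnan(P[:,0])]
    print(n,l,r['conf'],r['extent'],len(P),np.percentile(P,[3,97],axis=0).round(3).tolist())
im=cv2.imread('pics/scene4.png')[120:330,200:440];cv2.imwrite('pics/g4.png',cv2.resize(im,None,fx=2.5,fy=2.5))
"
```

```text
t18.48 tcp [435.8 -64.9  91.7] appr [-0.002 -0.001 -1.   ] jaw deg -107.8 w 51.1 F [-0.1 -0.7 -0.4] q [ 0.3   0.12 -0.67 -0.   -0.78  0.96]
scene squat_jar 0.9 [318.9, 266.5, 341.3, 295.1] 567 [[0.656, -0.053, 0.01], [0.701, -0.011, 0.044]]
scene brush 0.61 [281.6, 180.3, 300.0, 226.1] 440 [[0.381, -0.095, 0.002], [0.506, -0.046, 0.014]]
scene rinse_cup 0.77 [223.6, 176.3, 250.7, 210.3] 703 [[0.379, -0.214, 0.001], [0.433, -0.163, 0.059]]
top tall_jar 0.69 [292.5, 117.1, 306.4, 137.8] 231 [[0.646, 0.038, 0.019], [0.681, 0.072, 0.063]]
top squat_jar 0.73 [323.1, 117.5, 344.1, 137.4] 347 [[0.648, -0.051, 0.011], [0.693, -0.007, 0.045]]
top rinse_cup 0.85 [382.2, 220.0, 407.3, 241.1] 385 [[0.375, -0.214, 0.002], [0.423, -0.162, 0.062]]
```

View pics/g4.png

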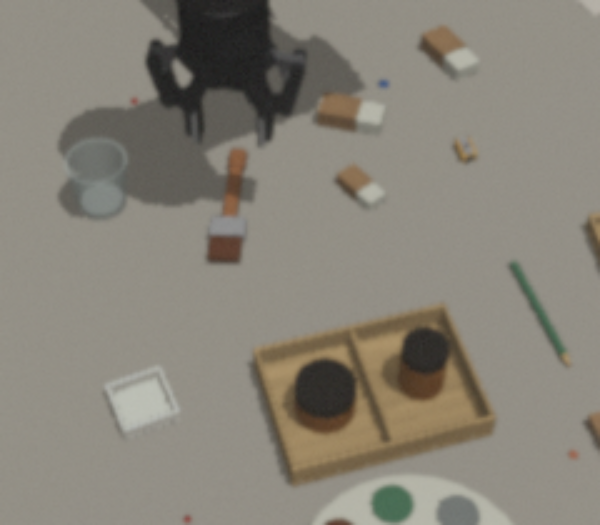

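Both jars stand in their bays, at (325,395) and (423,362). The fingers straddle the brush handle near (235,160), so I grasp it now.

Call:
step_arm(
  moves=[
    {"dx":0.001,"dy":0,"dz":-0.035,"rx":0,"ry":0,"rz":0,"fingers":60},
    {"dx":0,"dy":0,"dz":-0.03,"rx":0,"ry":0,"rz":0,"fingers":60},
    {"dx":0,"dy":0,"dz":-0.016,"rx":0,"ry":0,"rz":0,"fingers":60},
    {"dx":0,"dy":0,"dz":-0.003,"rx":0,"ry":0,"rz":0,"fingers":60},
    {"dx":0,"dy":0,"dz":0,"rx":0,"ry":0,"rz":0,"fingers":40},
  ],
)

```text
time: 19.6
tcp_pos: [0.4382, -0.0646, 0.0084]
eef_rot: [-2.054, 0.321, 2.054]
force: [0.2, 0.1, 0.2]
width: 0.0347
```

Call:
step_arm(
  moves=[
    {"dx":0,"dy":0,"dz":0,"rx":0,"ry":0,"rz":0,"fingers":25},
    {"dx":0,"dy":0,"dz":0,"rx":0,"ry":0,"rz":0,"fingers":5},
    {"dx":0,"dy":0,"dz":0,"rx":0,"ry":0,"rz":0,"fingers":0},
    {"dx":0,"dy":0,"dz":0,"rx":0,"ry":0,"rz":0,"fingers":0},
    {"dx":0,"dy":0,"dz":0,"rx":0,"ry":0,"rz":0,"fingers":0},
  ],
)

```text
time: 20.23
tcp_pos: [0.4385, -0.0645, 0.0091]
eef_rot: [-2.056, 0.321, 2.052]
force: [-2.5, 0.1, 5.5]
width: 0.011
```

Call:
step_arm(
  moves=[
    {"dx":0,"dy":0,"dz":0.02,"rx":0,"ry":0,"rz":0,"fingers":0},
    {"dx":0,"dy":0,"dz":0.04,"rx":0,"ry":0,"rz":0,"fingers":0},
    {"dx":0,"dy":0,"dz":0,"rx":0,"ry":0,"rz":0,"fingers":0},
  ],
)

```text
time: 20.6
tcp_pos: [0.4402, -0.0641, 0.0712]
eef_rot: [-2.06, 0.318, 2.047]
force: [0.6, -0.2, -0.5]
width: 0.0107
```

```bash
cat > b.py <<'E'
from h import *
import sys
st()
for n in ['scene','top']:
  c=cam(n);W=cloud(c);save(c,n+sys.argv[1]+'.png')
  for l in sys.argv[2:]:
   for r in ctrl.trace(n,l)[:3]:
    P=W[r['pixels']];P=P[~np.isnan(P[:,0])]
    if len(P)<5: continue
    q=cv2.minAreaRect((P[:,:2]*1000).astype(np.float32))
    print(n,l,round(r['conf'],2),np.round(r['extent']),len(P),np.percentile(P,[3,97],axis=0).round(3).tolist(),np.round(q[0]),np.round(q[1]),round(q[2]))
E
python3 b.py 5 brush
```

```text
t20.60 tcp [440.2 -64.1  71.2] appr [ 0.006  0.002 -1.   ] jaw deg -107.8 w 10.7 F [ 0.6 -0.2 -0.5] q [ 0.3   0.16 -0.7   0.   -0.71  0.96]
scene brush 0.89 [283. 175. 302. 209.] 318 [[0.428, -0.092, 0.066], [0.508, -0.057, 0.075]] [450. -66.] [ 34. 124.] 76
```

Call:
step_arm(
  moves=[
    {"dx":0,"dy":0,"dz":0.05,"rx":0,"ry":0,"rz":0,"fingers":0},
    {"dx":0.014,"dy":0.04,"dz":0.02,"rx":0,"ry":0,"rz":0,"fingers":0},
    {"dx":0.014,"dy":0.041,"dz":0,"rx":0,"ry":0,"rz":-9.5,"fingers":0},
    {"dx":0.014,"dy":0.041,"dz":0,"rx":0,"ry":0,"rz":-9.5,"fingers":0},
    {"dx":0.014,"dy":0.041,"dz":0,"rx":0,"ry":0,"rz":-9.5,"fingers":0},
  ],
)

```text
time: 21.42
tcp_pos: [0.4938, 0.0995, 0.1371]
eef_rot: [-1.741, 0.752, 1.743]
force: [0.6, -0.0, -0.6]
width: 0.0109
```

Call:
step_arm(
  moves=[
    {"dx":0.014,"dy":0.041,"dz":0,"rx":0,"ry":0,"rz":-9.5,"fingers":0},
    {"dx":0.014,"dy":0.041,"dz":0,"rx":0,"ry":0,"rz":-9.5,"fingers":0},
    {"dx":0.014,"dy":0.041,"dz":0,"rx":0,"ry":0,"rz":-9.5,"fingers":0},
    {"dx":0.014,"dy":0.041,"dz":0,"rx":0,"ry":0,"rz":-9.5,"fingers":0},
    {"dx":0.014,"dy":0.041,"dz":0,"rx":0,"ry":0,"rz":-9.5,"fingers":0},
  ],
)

```text
time: 22.05
tcp_pos: [0.5638, 0.3044, 0.1364]
eef_rot: [-1.157, 1.245, 1.157]
force: [0.3, -0.6, -0.5]
width: 0.0109
```

Call:
step_arm(
  moves=[
    {"dx":0.013,"dy":0.04,"dz":-0.03,"rx":0,"ry":0,"rz":0,"fingers":0},
    {"dx":0,"dy":0,"dz":-0.03,"rx":0,"ry":0,"rz":0,"fingers":0},
    {"dx":0,"dy":0,"dz":-0.02,"rx":0,"ry":0,"rz":0,"fingers":0},
    {"dx":0,"dy":0,"dz":0,"rx":0,"ry":0,"rz":0,"fingers":0},
  ],
)

```text
time: 22.55
tcp_pos: [0.5754, 0.3421, 0.0547]
eef_rot: [-1.161, 1.246, 1.161]
force: [0.5, 0.3, -1.0]
width: 0.011
```

```bash
python3 b.py 6 brush brush_tray
```

```text
t22.55 tcp [575.4 342.1  54.7] appr [-0.004 -0.004 -1.   ] jaw deg 176.2 w 11.0 F [ 0.5  0.3 -1. ] q [ 0.83  0.5  -0.2  -0.   -0.88 -0.89]
scene brush 0.89 [447. 200. 511. 216.] 396 [[0.562, 0.276, 0.047], [0.592, 0.406, 0.059]] [576. 344.] [140.  36.] 90
scene brush_tray 0.87 [435. 204. 521. 240.] 2092 [[0.537, 0.255, -0.0], [0.629, 0.431, 0.019]] [575. 353.] [197. 107.] 85
top brush 0.76 [186. 153. 211. 170.] 306 [[0.557, 0.277, 0.054], [0.59, 0.339, 0.064]] [579. 310.] [71. 46.] 85
top brush_tray 0.88 [154. 146. 226. 185.] 1285 [[0.531, 0.255, 0.001], [0.619, 0.433, 0.022]] [574. 346.] [183. 105.] 87
```

Call:
step_arm(
  moves=[
    {"dx":0.003,"dy":0,"dz":-0.025,"rx":0,"ry":0,"rz":0,"fingers":0},
    {"dx":0,"dy":0,"dz":-0.012,"rx":0,"ry":0,"rz":0,"fingers":0},
    {"dx":0,"dy":0,"dz":-0.003,"rx":0,"ry":0,"rz":0,"fingers":0},
    {"dx":0,"dy":0,"dz":0,"rx":0,"ry":0,"rz":0,"fingers":0},
  ],
)

```text
time: 23.35
tcp_pos: [0.5801, 0.3435, 0.0186]
eef_rot: [-1.161, 1.239, 1.16]
force: [-0.8, 0.0, -0.3]
width: 0.0112
```

Call:
step_arm(
  moves=[
    {"dx":0,"dy":0,"dz":-0.001,"rx":0,"ry":0,"rz":0,"fingers":0},
    {"dx":0,"dy":0,"dz":-0.001,"rx":0,"ry":0,"rz":0,"fingers":0},
    {"dx":0,"dy":0,"dz":0,"rx":0,"ry":0,"rz":0,"fingers":0},
  ],
)

```text
time: 23.72
tcp_pos: [0.58, 0.3435, 0.0164]
eef_rot: [-1.16, 1.239, 1.16]
force: [0.6, -0.2, -0.4]
width: 0.0112
```

Call:
step_arm(
  moves=[
    {"dx":0,"dy":0,"dz":-0.002,"rx":0,"ry":0,"rz":0,"fingers":0},
    {"dx":0,"dy":0,"dz":-0.001,"rx":0,"ry":0,"rz":0,"fingers":0},
    {"dx":0,"dy":0,"dz":0,"rx":0,"ry":0,"rz":0,"fingers":0},
  ],
)

```text
time: 24.1
tcp_pos: [0.5799, 0.3434, 0.0132]
eef_rot: [-1.16, 1.24, 1.16]
force: [-0.6, 0.3, 1.2]
width: 0.0108
```

Call:
step_arm(
  moves=[
    {"dx":0,"dy":0,"dz":0,"rx":0,"ry":0,"rz":0,"fingers":20},
    {"dx":0,"dy":0,"dz":0,"rx":0,"ry":0,"rz":0,"fingers":40},
    {"dx":0,"dy":0,"dz":0,"rx":0,"ry":0,"rz":0,"fingers":40},
    {"dx":0,"dy":0,"dz":0.02,"rx":0,"ry":0,"rz":0,"fingers":40},
    {"dx":0,"dy":0,"dz":0.05,"rx":0,"ry":0,"rz":0,"fingers":40},
  ],
)

```text
time: 24.72
tcp_pos: [0.5785, 0.3421, 0.0811]
eef_rot: [-1.161, 1.246, 1.161]
force: [0.5, 0.5, -0.7]
width: 0.0344
```

Call:
step_arm(
  moves=[
    {"dx":0,"dy":0,"dz":0.03,"rx":0,"ry":0,"rz":0,"fingers":55},
    {"dx":-0.02,"dy":-0.041,"dz":0,"rx":0,"ry":0,"rz":-10,"fingers":55},
    {"dx":-0.02,"dy":-0.041,"dz":0,"rx":0,"ry":0,"rz":-10,"fingers":55},
    {"dx":-0.02,"dy":-0.041,"dz":0,"rx":0,"ry":0,"rz":-10,"fingers":55},
    {"dx":-0.02,"dy":-0.041,"dz":0,"rx":0,"ry":0,"rz":-10,"fingers":55},
  ],
)

```text
time: 25.35
tcp_pos: [0.4993, 0.1782, 0.1133]
eef_rot: [-0.626, 1.478, 0.626]
force: [0.8, -0.3, -0.8]
width: 0.0471
```

Call:
step_arm(
  moves=[
    {"dx":-0.02,"dy":-0.041,"dz":0,"rx":0,"ry":0,"rz":-10,"fingers":55},
    {"dx":-0.02,"dy":-0.041,"dz":0,"rx":0,"ry":0,"rz":-10,"fingers":55},
    {"dx":-0.018,"dy":-0.038,"dz":0,"rx":0,"ry":0,"rz":0,"fingers":55},
    {"dx":0,"dy":0,"dz":-0.02,"rx":0,"ry":0,"rz":0,"fingers":55},
    {"dx":0,"dy":0,"dz":0,"rx":0,"ry":0,"rz":0,"fingers":55},
  ],
)

```text
time: 25.98
tcp_pos: [0.4413, 0.0587, 0.0927]
eef_rot: [-0.358, 1.542, 0.358]
force: [-0.2, 0.7, 1.0]
width: 0.0468
```

```bash
python3 b.py 7 brush eraser; python3 -c "
import cv2
im=cv2.imread('pics/scene7.png')[120:260,290:530];cv2.imwrite('pics/g7.png',cv2.resize(im,None,fx=3,fy=3))
"
```

```text
t25.98 tcp [441.3  58.7  92.7] appr [-0.001 -0.001 -1.   ] jaw deg 116.2 w 46.8 F [-0.2  0.7  1. ] q [ 0.58  0.13 -0.66 -0.   -0.78 -1.69]
scene brush 0.9 [448. 214. 505. 229.] 464 [[0.567, 0.277, 0.008], [0.595, 0.405, 0.017]] [580. 344.] [138.  35.] 90
scene eraser 0.81 [373. 135. 390. 153.] 199 [[0.255, 0.184, 0.007], [0.313, 0.216, 0.021]] [284. 198.] [63. 30.] 19
scene eraser 0.67 [327. 159. 356. 175.] 153 [[0.344, 0.041, 0.0], [0.374, 0.104, 0.02]] [375.  83.] [94. 56.] 26
scene eraser 0.46 [337. 187. 354. 205.] 197 [[0.427, 0.042, -0.001], [0.469, 0.075, 0.016]] [447.  60.] [49. 25.] 28
top brush 0.59 [166. 158. 218. 171.] 368 [[0.56, 0.278, 0.01], [0.589, 0.405, 0.019]] [574. 343.] [ 31. 136.] 0
top eraser 0.79 [283. 244. 308. 264.] 327 [[0.321, 0.043, 0.0], [0.365, 0.103, 0.023]] [343.  73.] [67. 34.] 63
top eraser 0.56 [237. 266. 252. 294.] 320 [[0.246, 0.179, 0.009], [0.304, 0.216, 0.024]] [275. 199.] [66. 31.] 20
```

View pics/g7.png

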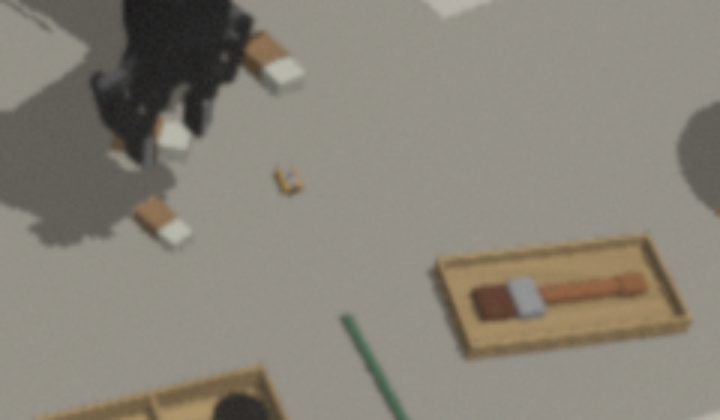

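The brush lies flat in the tray, at about (555,290). Now I grasp the 50 mm eraser.

Call:
step_arm(
  moves=[
    {"dx":0.002,"dy":0.001,"dz":-0.035,"rx":0,"ry":0,"rz":0,"fingers":55},
    {"dx":0,"dy":0,"dz":-0.03,"rx":0,"ry":0,"rz":0,"fingers":55},
    {"dx":0,"dy":0,"dz":-0.017,"rx":0,"ry":0,"rz":0,"fingers":55},
    {"dx":0,"dy":0,"dz":-0.003,"rx":0,"ry":0,"rz":0,"fingers":55},
    {"dx":0,"dy":0,"dz":0,"rx":0,"ry":0,"rz":0,"fingers":40},
  ],
)

```text
time: 26.9
tcp_pos: [0.4443, 0.0607, 0.0085]
eef_rot: [-0.359, 1.541, 0.359]
force: [-0.1, 0.4, 0.9]
width: 0.0342
```

Call:
step_arm(
  moves=[
    {"dx":0,"dy":0,"dz":0,"rx":0,"ry":0,"rz":0,"fingers":30},
    {"dx":0,"dy":0,"dz":0,"rx":0,"ry":0,"rz":0,"fingers":18},
    {"dx":0,"dy":0,"dz":0,"rx":0,"ry":0,"rz":0,"fingers":8},
    {"dx":0,"dy":0,"dz":0,"rx":0,"ry":0,"rz":0,"fingers":8},
    {"dx":0,"dy":0,"dz":0,"rx":0,"ry":0,"rz":0,"fingers":8},
  ],
)

```text
time: 27.52
tcp_pos: [0.4446, 0.0608, 0.0092]
eef_rot: [-0.358, 1.539, 0.359]
force: [-1.0, 0.4, 7.3]
width: 0.0192
```

Call:
step_arm(
  moves=[
    {"dx":0,"dy":0,"dz":0.02,"rx":0,"ry":0,"rz":0,"fingers":8},
    {"dx":0,"dy":0,"dz":0.04,"rx":0,"ry":0,"rz":0,"fingers":8},
    {"dx":0,"dy":0,"dz":0,"rx":0,"ry":0,"rz":0,"fingers":8},
  ],
)

```text
time: 27.9
tcp_pos: [0.4461, 0.0616, 0.0713]
eef_rot: [-0.357, 1.534, 0.36]
force: [0.0, -0.3, -0.5]
width: 0.0198
```

```bash
python3 b.py 8 eraser
```

```text
t27.90 tcp [446.1  61.6  71.3] appr [ 0.006  0.003 -1.   ] jaw deg 116.2 w 19.8 F [ 0.  -0.3 -0.5] q [ 0.58  0.16 -0.68  0.   -0.72 -1.69]
scene eraser 0.67 [373. 134. 392. 151.] 249 [[0.252, 0.183, 0.002], [0.314, 0.218, 0.022]] [344. 181.] [ 52. 198.] 71
scene eraser 0.51 [350. 175. 357. 188.] 82 [[0.445, 0.058, 0.066], [0.472, 0.078, 0.077]] [458.  67.] [25. 22.] 25
top eraser 0.72 [234. 266. 252. 294.] 341 [[0.244, 0.178, 0.003], [0.304, 0.217, 0.024]] [273. 201.] [69. 36.] 19
top eraser 0.67 [279. 240. 308. 264.] 363 [[0.321, 0.041, -0.001], [0.367, 0.103, 0.023]] [343.  74.] [72. 36.] 63
top eraser 0.57 [324. 120. 341. 138.] 288 [[0.648, -0.053, 0.016], [0.689, -0.011, 0.046]] [669. -33.] [43. 48.] 48
```

Call:
step_arm(
  moves=[
    {"dx":0,"dy":0,"dz":0.05,"rx":0,"ry":0,"rz":0,"fingers":8},
    {"dx":0.011,"dy":-0.04,"dz":0.02,"rx":0,"ry":0,"rz":-8.7,"fingers":8},
    {"dx":0.011,"dy":-0.04,"dz":0,"rx":0,"ry":0,"rz":-8.7,"fingers":8},
    {"dx":0.011,"dy":-0.04,"dz":0,"rx":0,"ry":0,"rz":-8.8,"fingers":8},
    {"dx":0.011,"dy":-0.04,"dz":0,"rx":0,"ry":0,"rz":0,"fingers":8},
  ],
)

```text
time: 28.72
tcp_pos: [0.4877, -0.1009, 0.1372]
eef_rot: [0.001, 1.572, -0.002]
force: [1.1, 0.2, 0.2]
width: 0.0193
```

Call:
step_arm(
  moves=[
    {"dx":0.011,"dy":-0.04,"dz":0,"rx":0,"ry":0,"rz":0,"fingers":8},
    {"dx":0.011,"dy":-0.04,"dz":0,"rx":0,"ry":0,"rz":0,"fingers":8},
    {"dx":0.011,"dy":-0.04,"dz":0,"rx":0,"ry":0,"rz":0,"fingers":8},
    {"dx":0.011,"dy":-0.04,"dz":0,"rx":0,"ry":0,"rz":0,"fingers":8},
    {"dx":0.011,"dy":-0.04,"dz":0,"rx":0,"ry":0,"rz":0,"fingers":8},
  ],
)

```text
time: 29.35
tcp_pos: [0.5427, -0.3008, 0.1366]
eef_rot: [0.0, 1.573, 0.001]
force: [1.5, 0.6, -0.4]
width: 0.0197
```

Call:
step_arm(
  moves=[
    {"dx":0.012,"dy":-0.04,"dz":0,"rx":0,"ry":0,"rz":0,"fingers":8},
    {"dx":0.013,"dy":-0.04,"dz":-0.03,"rx":0,"ry":0,"rz":0,"fingers":8},
    {"dx":0,"dy":0,"dz":-0.04,"rx":0,"ry":0,"rz":0,"fingers":8},
    {"dx":0,"dy":0,"dz":0,"rx":0,"ry":0,"rz":0,"fingers":8},
  ],
)

```text
time: 29.85
tcp_pos: [0.5647, -0.3788, 0.063]
eef_rot: [0.004, 1.579, 0.002]
force: [-0.7, 0.0, 0.2]
width: 0.0193
```

```bash
python3 b.py 9 eraser dish
```

```text
t29.85 tcp [ 564.7 -378.8   63. ] appr [-0.009  0.004 -1.   ] jaw deg 89.9 w 19.3 F [-0.7  0.   0.2] q [-0.31  0.51 -0.16 -0.   -0.91 -1.27]
scene eraser 0.65 [329. 157. 354. 176.] 373 [[0.321, 0.041, -0.002], [0.372, 0.1, 0.021]] [337.  75.] [73. 57.] 63
scene eraser 0.6 [153. 240. 161. 265.] 172 [[0.545, -0.387, 0.056], [0.589, -0.368, 0.07]] [ 566. -377.] [49. 20.] 1
scene eraser 0.59 [369. 133. 390. 152.] 336 [[0.249, 0.177, -0.001], [0.313, 0.222, 0.022]] [270. 204.] [85. 51.] 19
scene dish 0.74 [137. 242. 199. 295.] 2423 [[0.512, -0.425, -0.0], [0.633, -0.306, 0.016]] [ 574. -361.] [129. 138.] 25
```

Call:
step_arm(
  moves=[
    {"dx":0.003,"dy":0,"dz":-0.025,"rx":0,"ry":0,"rz":0,"fingers":8},
    {"dx":0,"dy":0,"dz":-0.016,"rx":0,"ry":0,"rz":0,"fingers":8},
    {"dx":0,"dy":0,"dz":-0.004,"rx":0,"ry":0,"rz":0,"fingers":8},
    {"dx":0,"dy":0,"dz":-0.002,"rx":0,"ry":0,"rz":0,"fingers":8},
    {"dx":0,"dy":0,"dz":0,"rx":0,"ry":0,"rz":0,"fingers":8},
  ],
)

```text
time: 30.78
tcp_pos: [0.5713, -0.3797, 0.0217]
eef_rot: [-0.001, 1.57, -0.0]
force: [0.2, -0.1, 0.2]
width: 0.0193
```

Call:
step_arm(
  moves=[
    {"dx":0,"dy":0,"dz":-0.001,"rx":0,"ry":0,"rz":0,"fingers":8},
    {"dx":0,"dy":0,"dz":-0.001,"rx":0,"ry":0,"rz":0,"fingers":8},
    {"dx":0,"dy":0,"dz":0,"rx":0,"ry":0,"rz":0,"fingers":8},
  ],
)

```text
time: 31.15
tcp_pos: [0.571, -0.3796, 0.0192]
eef_rot: [-0.0, 1.571, 0.0]
force: [-0.3, -0.2, -0.4]
width: 0.0196
```

Call:
step_arm(
  moves=[
    {"dx":0,"dy":0,"dz":-0.003,"rx":0,"ry":0,"rz":0,"fingers":8},
    {"dx":0,"dy":0,"dz":-0.002,"rx":0,"ry":0,"rz":0,"fingers":8},
    {"dx":0,"dy":0,"dz":-0.001,"rx":0,"ry":0,"rz":0,"fingers":8},
    {"dx":0,"dy":0,"dz":0,"rx":0,"ry":0,"rz":0,"fingers":8},
  ],
)

```text
time: 31.65
tcp_pos: [0.5708, -0.3796, 0.0134]
eef_rot: [-0.0, 1.571, 0.0]
force: [-0.7, 0.6, 3.1]
width: 0.0195
```

Call:
step_arm(
  moves=[
    {"dx":0,"dy":0,"dz":0,"rx":0,"ry":0,"rz":0,"fingers":30},
    {"dx":0,"dy":0,"dz":0,"rx":0,"ry":0,"rz":0,"fingers":42},
    {"dx":0,"dy":0,"dz":0,"rx":0,"ry":0,"rz":0,"fingers":42},
    {"dx":0,"dy":0,"dz":0.02,"rx":0,"ry":0,"rz":0,"fingers":42},
    {"dx":0,"dy":0,"dz":0.05,"rx":0,"ry":0,"rz":0,"fingers":42},
  ],
)

```text
time: 32.28
tcp_pos: [0.5695, -0.379, 0.0825]
eef_rot: [0.001, 1.575, 0.001]
force: [1.0, -0.5, -0.5]
width: 0.036
```

Call:
step_arm(
  moves=[
    {"dx":0,"dy":0,"dz":0.045,"rx":0,"ry":0,"rz":0,"fingers":60},
    {"dx":-0.012,"dy":0.042,"dz":0,"rx":0,"ry":0,"rz":9.8,"fingers":60},
    {"dx":-0.012,"dy":0.042,"dz":0,"rx":0,"ry":0,"rz":9.8,"fingers":60},
    {"dx":-0.012,"dy":0.042,"dz":0,"rx":0,"ry":0,"rz":9.8,"fingers":60},
    {"dx":-0.012,"dy":0.042,"dz":0,"rx":0,"ry":0,"rz":9.8,"fingers":60},
  ],
)

```text
time: 32.9
tcp_pos: [0.5229, -0.2105, 0.1298]
eef_rot: [-0.541, 1.501, 0.539]
force: [0.9, -0.3, 0.2]
width: 0.0514
```

Call:
step_arm(
  moves=[
    {"dx":-0.012,"dy":0.043,"dz":0,"rx":0,"ry":0,"rz":9.8,"fingers":60},
    {"dx":-0.012,"dy":0.043,"dz":0,"rx":0,"ry":0,"rz":9.8,"fingers":60},
    {"dx":-0.012,"dy":0.043,"dz":0,"rx":0,"ry":0,"rz":9.8,"fingers":60},
    {"dx":-0.012,"dy":0.043,"dz":0,"rx":0,"ry":0,"rz":9.8,"fingers":60},
    {"dx":-0.012,"dy":0.043,"dz":0,"rx":0,"ry":0,"rz":9.8,"fingers":60},
  ],
)

```text
time: 33.52
tcp_pos: [0.463, 0.0048, 0.1298]
eef_rot: [-1.191, 1.219, 1.189]
force: [0.6, 0.5, -0.2]
width: 0.0515
```

Call:
step_arm(
  moves=[
    {"dx":-0.012,"dy":0.043,"dz":0,"rx":0,"ry":0,"rz":0,"fingers":60},
    {"dx":-0.012,"dy":0.043,"dz":0,"rx":0,"ry":0,"rz":0,"fingers":60},
    {"dx":-0.012,"dy":0.043,"dz":0,"rx":0,"ry":0,"rz":0,"fingers":60},
    {"dx":-0.012,"dy":0.043,"dz":0,"rx":0,"ry":0,"rz":0,"fingers":60},
    {"dx":0,"dy":0,"dz":0,"rx":0,"ry":0,"rz":0,"fingers":60},
  ],
)

```text
time: 34.15
tcp_pos: [0.415, 0.1782, 0.1298]
eef_rot: [-1.189, 1.219, 1.188]
force: [-0.5, -0.7, -0.1]
width: 0.0511
```

```bash
python3 b.py 10 eraser dish sharpener; python3 -c "
import cv2
im=cv2.imread('pics/scene10.png')[120:320,120:440];cv2.imwrite('pics/g10.png',cv2.resize(im,None,fx=2.5,fy=2.5))
"
```

```text
t34.15 tcp [415.  178.2 129.8] appr [ 0.002  0.002 -1.   ] jaw deg 178.4 w 51.1 F [-0.5 -0.7 -0.1] q [ 0.84  0.08 -0.61  0.   -0.88 -0.87]
scene eraser 0.78 [367. 134. 389. 153.] 333 [[0.249, 0.177, -0.002], [0.313, 0.221, 0.022]] [269. 205.] [86. 51.] 19
scene eraser 0.7 [155. 259. 165. 283.] 262 [[0.536, -0.39, 0.003], [0.595, -0.368, 0.02]] [ 565. -380.] [64. 27.] 3
scene eraser 0.7 [325. 156. 355. 171.] 357 [[0.325, 0.041, -0.001], [0.372, 0.101, 0.02]] [337.  76.] [72. 56.] 64
scene dish 0.85 [138. 242. 201. 295.] 2556 [[0.509, -0.425, -0.001], [0.633, -0.305, 0.017]] [ 568. -362.] [136. 143.] 39
scene sharpener 0.55 [382. 175. 391. 182.] 75 [[0.393, 0.166, -0.002], [0.43, 0.186, 0.013]] [411. 176.] [42. 21.] 0
top eraser 0.8 [235. 266. 252. 294.] 363 [[0.243, 0.179, 0.0], [0.305, 0.217, 0.023]] [273. 200.] [71. 37.] 17
top eraser 0.78 [281. 244. 308. 263.] 307 [[0.323, 0.043, 0.003], [0.365, 0.1, 0.023]] [344.  72.] [66. 31.] 63
top eraser 0.61 [457. 157. 466. 178.] 179 [[0.541, -0.39, 0.01], [0.588, -0.367, 0.022]] [ 565. -379.] [24. 49.] 89
top sharpener 0.55 [254. 220. 261. 230.] 44 [[0.402, 0.166, 0.008], [0.423, 0.18, 0.014]] [413. 173.] [14. 21.] 88
```

View pics/g10.png

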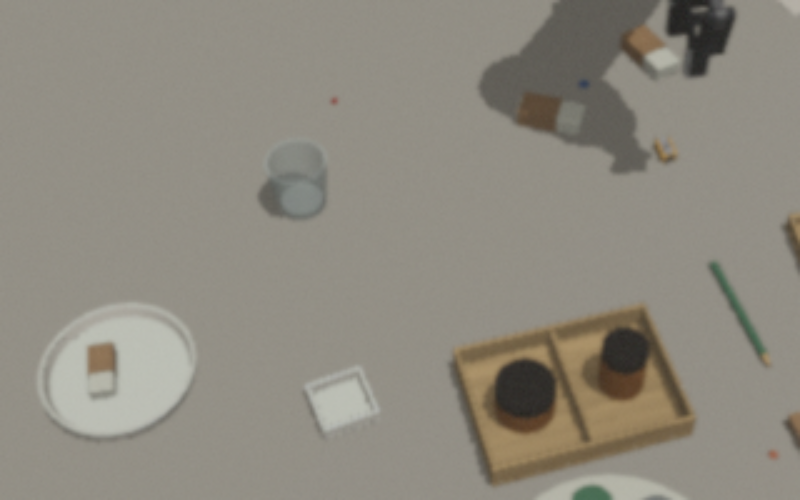

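The eraser lies flat in the dish at (101,370), and the cup and jars are undisturbed. Next is the sharpener, gripped lengthwise.

Call:
step_arm(
  moves=[
    {"dx":0,"dy":-0.005,"dz":-0.035,"rx":0,"ry":0,"rz":0,"fingers":60},
    {"dx":0,"dy":0,"dz":-0.035,"rx":0,"ry":0,"rz":0,"fingers":60},
    {"dx":0,"dy":0,"dz":-0.03,"rx":0,"ry":0,"rz":0,"fingers":60},
    {"dx":0,"dy":0,"dz":-0.015,"rx":0,"ry":0,"rz":0,"fingers":60},
    {"dx":0,"dy":0,"dz":0,"rx":0,"ry":0,"rz":0,"fingers":60},
  ],
)

```text
time: 35.17
tcp_pos: [0.4145, 0.1693, 0.0122]
eef_rot: [-1.186, 1.227, 1.186]
force: [-0.6, -1.0, -0.2]
width: 0.0515
```

Call:
step_arm(
  moves=[
    {"dx":0,"dy":0.004,"dz":-0.003,"rx":0,"ry":0,"rz":0,"fingers":60},
    {"dx":0,"dy":0,"dz":-0.003,"rx":0,"ry":0,"rz":0,"fingers":60},
    {"dx":0,"dy":0,"dz":0,"rx":0,"ry":0,"rz":0,"fingers":60},
  ],
)

```text
time: 35.55
tcp_pos: [0.4151, 0.1746, 0.0074]
eef_rot: [-1.186, 1.223, 1.186]
force: [-0.1, 0.2, 0.8]
width: 0.0513
```

Call:
step_arm(
  moves=[
    {"dx":0,"dy":0,"dz":0,"rx":0,"ry":0,"rz":0,"fingers":40},
    {"dx":0,"dy":0,"dz":0,"rx":0,"ry":0,"rz":0,"fingers":28},
    {"dx":0,"dy":0,"dz":0,"rx":0,"ry":0,"rz":0,"fingers":12},
    {"dx":0,"dy":0,"dz":0,"rx":0,"ry":0,"rz":0,"fingers":12},
    {"dx":0,"dy":0,"dz":0,"rx":0,"ry":0,"rz":0,"fingers":12},
  ],
)

```text
time: 36.17
tcp_pos: [0.4151, 0.1745, 0.0077]
eef_rot: [-1.186, 1.223, 1.186]
force: [-2.0, -0.7, 9.1]
width: 0.0214
```

Call:
step_arm(
  moves=[
    {"dx":0,"dy":0,"dz":0.02,"rx":0,"ry":0,"rz":0,"fingers":12},
    {"dx":0,"dy":0,"dz":0.04,"rx":0,"ry":0,"rz":0,"fingers":12},
    {"dx":0,"dy":0,"dz":0,"rx":0,"ry":0,"rz":0,"fingers":12},
  ],
)

```text
time: 36.55
tcp_pos: [0.4165, 0.1759, 0.0698]
eef_rot: [-1.186, 1.218, 1.185]
force: [-0.5, 0.5, -0.6]
width: 0.0222
```

```bash
python3 b.py 11 sharpener
```

```text
t36.55 tcp [416.5 175.9  69.8] appr [ 0.004  0.004 -1.   ] jaw deg 178.2 w 22.2 F [-0.5  0.5 -0.6] q [ 0.84  0.17 -0.68  0.   -0.71 -0.87]
```

Call:
step_arm(
  moves=[
    {"dx":0,"dy":0,"dz":0.05,"rx":0,"ry":0,"rz":0,"fingers":12},
    {"dx":0.012,"dy":-0.04,"dz":0.015,"rx":0,"ry":0,"rz":0,"fingers":12},
    {"dx":0.012,"dy":-0.04,"dz":0,"rx":0,"ry":0,"rz":0,"fingers":12},
    {"dx":0.012,"dy":-0.04,"dz":0,"rx":0,"ry":0,"rz":0,"fingers":12},
    {"dx":0.012,"dy":-0.04,"dz":0,"rx":0,"ry":0,"rz":0,"fingers":12},
  ],
)

```text
time: 37.38
tcp_pos: [0.4627, 0.013, 0.1313]
eef_rot: [-1.186, 1.225, 1.187]
force: [0.0, 0.7, 0.2]
width: 0.0216
```

Call:
step_arm(
  moves=[
    {"dx":0.012,"dy":-0.04,"dz":0,"rx":0,"ry":0,"rz":0,"fingers":12},
    {"dx":0.012,"dy":-0.04,"dz":0,"rx":0,"ry":0,"rz":0,"fingers":12},
    {"dx":0.012,"dy":-0.04,"dz":0,"rx":0,"ry":0,"rz":0,"fingers":12},
    {"dx":0.012,"dy":-0.04,"dz":0,"rx":0,"ry":0,"rz":0,"fingers":12},
    {"dx":0.012,"dy":-0.04,"dz":0,"rx":0,"ry":0,"rz":0,"fingers":12},
  ],
)

```text
time: 38.0
tcp_pos: [0.5227, -0.1869, 0.1308]
eef_rot: [-1.185, 1.225, 1.188]
force: [0.2, 0.7, -0.2]
width: 0.0217
```

Call:
step_arm(
  moves=[
    {"dx":0.012,"dy":-0.04,"dz":0,"rx":0,"ry":0,"rz":0,"fingers":12},
    {"dx":0.012,"dy":-0.04,"dz":0,"rx":0,"ry":0,"rz":0,"fingers":12},
    {"dx":0.012,"dy":-0.04,"dz":0,"rx":0,"ry":0,"rz":0,"fingers":12},
    {"dx":0.006,"dy":-0.044,"dz":-0.04,"rx":0,"ry":0,"rz":0,"fingers":12},
    {"dx":0,"dy":0,"dz":-0.03,"rx":0,"ry":0,"rz":0,"fingers":12},
  ],
)

```text
time: 38.62
tcp_pos: [0.5637, -0.352, 0.0585]
eef_rot: [-1.182, 1.227, 1.186]
force: [0.3, 0.3, -1.2]
width: 0.0216
```

Call:
step_arm(
  moves=[
    {"dx":0,"dy":0,"dz":0,"rx":0,"ry":0,"rz":0,"fingers":12},
  ],
)

```text
time: 38.75
tcp_pos: [0.5621, -0.3492, 0.0578]
eef_rot: [-1.18, 1.228, 1.192]
force: [-0.8, 0.3, 0.1]
width: 0.0215
```

```bash
python3 b.py 12 sharpener eraser; python3 -c "
import cv2
im=cv2.imread('pics/scene12.png')[200:310,110:270];cv2.imwrite('pics/g12.png',cv2.resize(im,None,fx=4,fy=4))
"
```

```text
t38.75 tcp [ 562.1 -349.2   57.8] appr [-0.008  0.003 -1.   ] jaw deg 178.1 w 21.5 F [-0.8  0.3  0.1] q [-0.26  0.49 -0.21 -0.   -0.88  0.23]
scene eraser 0.93 [325. 158. 355. 171.] 363 [[0.325, 0.04, -0.0], [0.373, 0.1, 0.021]] [338.  75.] [72. 58.] 67
scene eraser 0.74 [367. 135. 390. 154.] 298 [[0.253, 0.177, 0.0], [0.313, 0.219, 0.021]] [278. 198.] [76. 33.] 20
scene eraser 0.57 [155. 257. 166. 281.] 254 [[0.549, -0.389, 0.002], [0.595, -0.368, 0.02]] [ 570. -381.] [27. 53.] 88
top eraser 0.64 [281. 244. 309. 263.] 307 [[0.326, 0.043, 0.002], [0.365, 0.102, 0.023]] [344.  73.] [66. 32.] 64
```

View pics/g12.png

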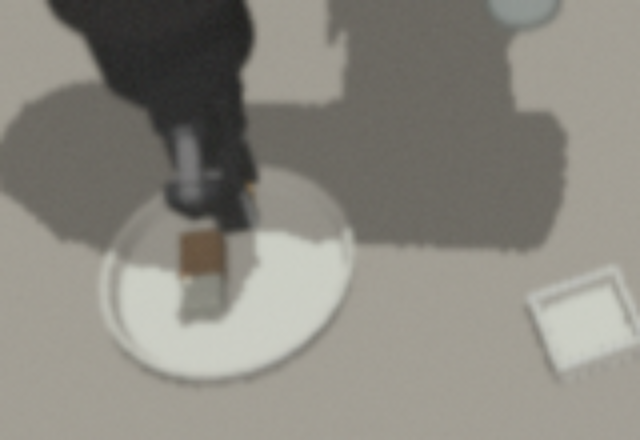

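A sliver of brass shows at (250,187) behind the finger, so the sharpener is held beside the eraser at (200,275).

Call:
step_arm(
  moves=[
    {"dx":0.003,"dy":0.001,"dz":-0.02,"rx":0,"ry":0,"rz":0,"fingers":12},
    {"dx":0,"dy":0,"dz":-0.016,"rx":0,"ry":0,"rz":0,"fingers":12},
    {"dx":0,"dy":0,"dz":0,"rx":0,"ry":0,"rz":0,"fingers":12},
  ],
)

```text
time: 39.42
tcp_pos: [0.5666, -0.348, 0.024]
eef_rot: [-1.184, 1.226, 1.189]
force: [0.3, 0.4, -0.2]
width: 0.0219
```

Call:
step_arm(
  moves=[
    {"dx":0,"dy":0,"dz":-0.004,"rx":0,"ry":0,"rz":0,"fingers":12},
    {"dx":0,"dy":0,"dz":0,"rx":0,"ry":0,"rz":0,"fingers":12},
  ],
)

```text
time: 39.67
tcp_pos: [0.568, -0.3486, 0.0221]
eef_rot: [-1.186, 1.224, 1.186]
force: [0.1, 0.1, -0.3]
width: 0.0215
```

Call:
step_arm(
  moves=[
    {"dx":0,"dy":0,"dz":-0.005,"rx":0,"ry":0,"rz":0,"fingers":12},
    {"dx":0,"dy":0,"dz":-0.003,"rx":0,"ry":0,"rz":0,"fingers":12},
    {"dx":0,"dy":0,"dz":-0.001,"rx":0,"ry":0,"rz":0,"fingers":12},
    {"dx":0,"dy":0,"dz":-0.001,"rx":0,"ry":0,"rz":0,"fingers":12},
    {"dx":0,"dy":0,"dz":0,"rx":0,"ry":0,"rz":0,"fingers":12},
  ],
)

```text
time: 40.3
tcp_pos: [0.568, -0.3486, 0.0122]
eef_rot: [-1.186, 1.224, 1.186]
force: [0.1, 0.4, 0.0]
width: 0.0215
```

Call:
step_arm(
  moves=[
    {"dx":0,"dy":0,"dz":-0.001,"rx":0,"ry":0,"rz":0,"fingers":12},
    {"dx":0,"dy":0,"dz":0,"rx":0,"ry":0,"rz":0,"fingers":30},
    {"dx":0,"dy":0,"dz":0,"rx":0,"ry":0,"rz":0,"fingers":45},
    {"dx":0,"dy":0,"dz":0,"rx":0,"ry":0,"rz":0,"fingers":45},
    {"dx":0,"dy":0,"dz":0.02,"rx":0,"ry":0,"rz":0,"fingers":45},
  ],
)

```text
time: 40.92
tcp_pos: [0.5667, -0.3481, 0.0296]
eef_rot: [-1.183, 1.226, 1.189]
force: [0.3, -0.1, 0.3]
width: 0.0386
```

Call:
step_arm(
  moves=[
    {"dx":0,"dy":0,"dz":0.05,"rx":0,"ry":0,"rz":0,"fingers":45},
    {"dx":0,"dy":0,"dz":0.06,"rx":0,"ry":0,"rz":0,"fingers":60},
    {"dx":-0.04,"dy":0.02,"dz":0.05,"rx":0,"ry":0,"rz":0,"fingers":60},
    {"dx":-0.04,"dy":0.02,"dz":0.05,"rx":0,"ry":0,"rz":0,"fingers":60},
    {"dx":0,"dy":0,"dz":0,"rx":0,"ry":0,"rz":0,"fingers":60},
  ],
)

```text
time: 41.55
tcp_pos: [0.4934, -0.3113, 0.2398]
eef_rot: [-1.192, 1.219, 1.179]
force: [0.3, -0.2, -0.0]
width: 0.0513
```

```bash
python3 b.py 13 sharpener eraser tall_jar squat_jar brush rinse_cup; python3 -c "
import cv2
im=cv2.imread('pics/scene13.png')[140:330,120:530];cv2.imwrite('pics/g13.png',cv2.resize(im,None,fx=1.95,fy=1.95,interpolation=cv2.INTER_CUBIC))
"
```

```text
t41.55 tcp [ 493.4 -311.3  239.8] appr [ 0.008 -0.003 -1.   ] jaw deg 178.2 w 51.3 F [ 0.3 -0.2 -0. ] q [-0.23  0.2  -0.19  0.   -1.17  0.2 ]
scene eraser 0.93 [324. 157. 353. 175.] 343 [[0.327, 0.04, 0.0], [0.372, 0.1, 0.021]] [348.  73.] [68. 36.] 61
scene eraser 0.82 [370. 132. 390. 152.] 320 [[0.244, 0.177, -0.001], [0.313, 0.221, 0.021]] [268. 204.] [90. 52.] 20
scene eraser 0.56 [158. 259. 167. 282.] 227 [[0.549, -0.389, 0.006], [0.595, -0.368, 0.02]] [ 571. -379.] [51. 22.] 0
scene squat_jar 0.73 [320. 265. 342. 295.] 637 [[0.653, -0.054, 0.004], [0.701, -0.006, 0.043]] [667. -23.] [50. 78.] 57
scene brush 0.87 [449. 213. 504. 230.] 438 [[0.566, 0.276, 0.008], [0.595, 0.406, 0.017]] [581. 343.] [138.  33.] 90
scene rinse_cup 0.56 [227. 176. 251. 213.] 665 [[0.379, -0.212, 0.004], [0.433, -0.164, 0.06]] [ 407. -187.] [58. 58.] 55
top sharpener 0.54 [166. 158. 218. 174.] 467 [[0.561, 0.277, 0.003], [0.589, 0.408, 0.019]] [577. 345.] [139.  32.] 87
top eraser 0.75 [282. 242. 309. 262.] 271 [[0.323, 0.044, 0.016], [0.364, 0.1, 0.024]] [344.  73.] [64. 29.] 63
top eraser 0.7 [236. 264. 254. 294.] 319 [[0.246, 0.179, 0.014], [0.304, 0.217, 0.024]] [275. 199.] [66. 31.] 20
top tall_jar 0.81 [291. 120. 311. 140.] 269 [[0.646, 0.036, 0.005], [0.684, 0.072, 0.062]] [670.  50.] [39. 54.] 48
top squat_jar 0.84 [324. 116. 342. 139.] 345 [[0.648, -0.053, 0.012], [0.694, -0.009, 0.046]] [671. -30.] [52. 49.] 46
```

View pics/g13.png

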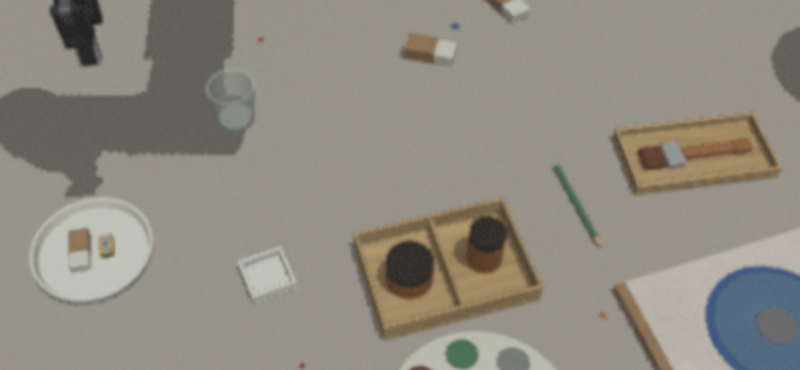

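Everything is in place: eraser (78,250) and sharpener (106,243) side by side in the dish, jars in the bays, brush in the tray, cup still standing at (232,100). Handing in.

```bash
python3 -c "
from h import *
W=cloud(cam('scene'))[225:250,160:185]  
P=W.reshape(-1,3)
c=cam('scene');W=cloud(c).reshape(-1,3)
P=W[(np.hypot(W[:,0]-.568,W[:,1]+.349)<.016)&(W[:,2]>.009)]
print(len(P),np.percentile(P,[3,50,97],axis=0).round(3).tolist())
print(ctrl.close_job())"
```

```text
89 [[0.558, -0.358, 0.01], [0.571, -0.349, 0.014], [0.582, -0.341, 0.018]]
the job is handed in; nothing more can be done
None
```

I did everything in the order asked and handed the job in at about 42 s of the 141 s allowed. Hand-in gives no verdict, so the placements rest on my own last camera checks.

- **Jars:** the tall jar went into the +y bay and the squat jar into the −y bay. I lowered each in small steps until the force reading showed contact, then let go; both stand upright.
- **Brush:** it lies flat along the middle of the tray.
- **Eraser and sharpener:** the 50 mm eraser and the sharpener lie flat and parallel in the dish, about 30 mm between centres. The sharpener's top measures about 14–15 mm above the table, as expected for lying flat on the dish floor.
- **Rinse cup:** it is standing where it was.

**Disagreements and misses:**
- **Cameras:** the two cameras disagreed by about 4–5 mm in x, so I used the average.
- **Networks:** at the end they missed the sharpener in the dish: no report in the scene view, and the top view mistook the brush for it. I confirmed it from the picture and the depth readings. The scene view also missed the tall jar in that check, but the top view and the picture show it upright.
- **First grasp:** the arm stopped about 10 mm short in x and y at the tall jar. The jar was held off-centre, and I allowed for that when setting it down.

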